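# Nest a rinsing basket and thread the lift rod through both guide bushes

### The arm

A 6-joint arm with a two-finger parallel gripper is mounted at the origin on the work surface; the furniture and walls round the work are solid. World frame = base frame: x ahead of the robot, y to its left, z up, the work surface at z = 0. Lengths are in m, angles in degrees, forces in N, time in s.
With the tool pointing down it reaches from about 0.4 to 0.825 m from the base axis. Payload 7 kg.
Tool frame: the origin (TCP) lies on the front face of the gripper's body, between the roots of the fingers; the fingertips stand 66 mm ahead of it and the grasp point (between the pads) lies 47 mm ahead of it; z points along the fingers, y is the line along which they close (so a half turn about z gives the same grasp; the last joint's range is limited). The gripper opens to 88 mm and grips with 3 to 60 N. Pads are 19 mm wide; open, the fingers measure 130 mm over their backs; the gripper's body (78 mm by 193 mm) begins 47 mm behind the grasp point.
Start: joints at [-52.133, 20.546, 0.682, 0, -70.136, -16.507], TCP at [0.246, -0.629, 0.292] pointing down, gripper open.
Joint ranges: [-176.03, 176.03], [-82.01, 121.73], [-58.28, 71.71], [-173.87, 95.51], [-174.79, -0.11], [-173.66, 173.66]. Speed limits (degrees/s): [136.94, 136.94, 172.46, 180, 180, 180].

### API

Orientations are given as [roll, pitch, yaw] about the fixed x, y, z axes, in that order (R = Rz(yaw) Ry(pitch) Rx(roll)).
In Python, from plant import ctrl gives the robot as it stands.
- The arm moves only by the tool send_rows, never from a script. Its argument "deltas" is a list of rows, each a list of 2 entries, a list of its own where there are three numbers: the shift along the tool's x, y, z each as a share of 800 mm, from -1 to 1, then the turn about the tool's z as a share of 90 degrees, from -1 to 1. A call has exactly 5 rows; each row is the pose to reach, as a shift and turn from the pose commanded when the call began, along the tool's axes at that moment; what a row does not reach only later rows make up. A row lasts 1/12 s, in which the tool goes at most 41.7 mm and 7.16 degrees, less where a joint would pass 70% of its speed; a pose out of reach is approached as far as the arm can. A call with a number of a shift or a turn outside -1 to 1 is refused whole. A call with a gripper value outside its range is refused whole. "gripper" is the opening, from 0 (shut) to 1 (fully open), set as the call begins (left out, the last holds). The fingers move at their own pace and stop on an object; the grip force is fixed at half the most. Time passes only in rows, so rows that repeat a pose let the fingers close, or fill a call up. It gives the time, the measured TCP pose, the force, the opening and the grip force at its end, in the units of the state.
- ctrl.get_obs(): the state, without advancing time (a new reading comes with each control period).
- ctrl.snapshot(name): name is "side" or "top"; returns a dict with "color" (480x640x3 uint8, red, green, blue), "vertical_fov" (degrees; the focal length in pixels is half the picture's height over the tangent of half this angle, whatever the lens; pixels are square), "cx", "cy" (the principal point, pixels), "k1" (the pictures are not rectified: a ray, as slopes to the right and down, at radius r is drawn at 1 + k1 r^2 times it, then the intrinsics apply), "rvec" (rotation vector, rad) and "tvec" (3), from world to camera coordinates, as OpenCV has them. Camera axes: x right, y down, z forward; pixel columns grow to the right and rows downward; lengths in m; the calibration is good to about 2 mm. A picture is of the moment at which its call begins. There is no depth.
- ctrl.close_job(): hands the job in; it is judged then, once.
Trained networks look in a picture, given as the dict that the camera call returned (one of the last four; its "shot" number tells which), for a name from the list of things; names that differ only in an ending like _2 or _b are one class to them, and where a whole thing is asked for, a point or a joint stands for the part that bears it (a point fixed in the world has none). Each returns a list of dicts, best first, with "conf" (0 to 1); they miss things now and then, are a little off and sometimes report something else, mostly with a low value. They report only what shows in the picture. A call takes as long as a camera call.
- ctrl.boxes_of(picture, thing): "xy" ([column, row] as shares, 0 to 1, of the picture: columns of its width, rows of its height, amid what is visible of it).
- ctrl.cut_out(picture, thing): "pixels" (480x640 bool, what is visible of it) and "xy" ([column, row] as shares, 0 to 1, of the picture: columns of its width, rows of its height, amid what is visible of it).
The state is a dict: "clock": time; "joint_pos": joint angles; "qvel": joint speeds; "tau": joint torques, N m; "tool_pos": TCP position; "orientation": TCP orientation; "force": force on the tool from outside, world axes, zero at the start; "moment": the same for the moment, N m; "opening": finger opening in m; "gripper_force": force on a finger pad.
Only numpy, scipy, OpenCV 4.12 (cv2) and the standard library are available. Lean on these libraries where they do the work, as an engineer would, in place of code of your own. Each camera call takes 0.05 s, during which the arm holds its last target. There are 200 camera calls.

### The job

Build up the rinsing-basket stack: nest the loose perforated steel basket upright into the matching basket in the stand, seated fully down, and let it go. Then take the lift rod with the orange knob out of its blue block and thread it straight down through the brass guide bush of the upper basket and then that of the lower one, until its tip stands out about 15 mm below the floor of the lower basket, clear of the base plate. Finish while still holding the rod still in the gripper at that height, so that a clip could be put on its tip; leave the baskets nested and the other things on the table where they are.

Things in the scene. Friction and masses are not known exactly. Their poses are not given: they have to be found in the camera images.
- stand: fixed stand: grey base plate 110x110x8 mm, four posts and a dark ring (86 mm across, top 70 mm up) that carries the lower steel basket, which is part of the stand, shaped as the loose one: floor's underside 42 mm up, rim 102 mm up. Free space beneath its floor down to the plate's top (8 mm up). Origin: centre of the plate's underside; z up, the axis of basket and bush
- lower_bush (a point): point on the axis of the lower basket's bush at the underside of its floor (42 mm above the table); z up. The bore goes up from here.
- upper_seat (a point): point on the stand's axis, 74 mm above the table, where the centre of the underside of the loose basket's floor lies when it is fully nested (its shoulder then rests on the lower rim, and its own rim is 134 mm above the table); the foot has about 3 mm to spare all round in the lower band
- basket_floor (a point): centre of the underside of the loose steel basket's floor; z up its axis to the open rim. 60 mm high, 160 g, upright on the table: perforated foot 28 mm high, 43 (bottom) to 50 mm wide, then a plain band 62 mm wide (57 inside), 32 mm high, with a flat shoulder beneath. Brass guide bush in the floor: bore 13 mm, 10 mm long from the underside up, then flaring to 25 mm at 20 mm up
- basket_band (a point): centre of the plain band of the loose basket, on its axis, 44 mm above the underside of its floor: grasp the 62 mm wide band from above at this height or a little higher, so that the fingertips stay above the shoulder (28 mm) and can pass over the lower rim
- rod_tip (a point): end of the lift rod's tip; z is the rod's axis, from the tip to the knob. The steel shaft is 10 mm thick and 125 mm long, its last 8 mm tapering to 4 mm at the tip; above it is a round orange knob 19 mm thick and 42 mm long. Overall 167 mm, about 120 g.
- rod_head (a point): centre of the orange knob, on the rod's axis, 146 mm from the tip: grasp the knob here from above. At the start the rod stands upright in the block.
- rod_block: fixed blue block 56x56x40 mm in which the rod stands at the start, in a hole 12.5 mm wide and 35 mm deep at its centre; origin at the centre of its underside; z up
- sample_jar: bystander: white sample jar with a black lid, 58 mm wide, 106 mm high; origin at the centre of its underside; leave it alone
- spanner: bystander: steel spanner lying flat, 25x187x8 mm, along its y axis; origin at the centre of its underside; leave it alone
- caliper: bystander: caliper lying flat, 67x215x19 mm; origin at the centre of its underside; leave it alone
- tape_1: bystander: roll of pale tape lying flat, 100 mm wide, 25 mm high; origin at the centre of its underside; leave it alone
- tape_2: bystander: roll of black tape lying flat, 59 mm wide, 19 mm high; origin at the centre of its underside; leave it alone
- funnel: bystander: blue funnel standing on its wide end, 70 mm wide, 66 mm high; origin at the centre of its underside; leave it alone
- brass_scraper: bystander: brass scraper with a wooden handle lying flat, 40x185x18 mm; origin at the centre of its underside; leave it alone

How it is judged:
By the outcome, as a careful person would: the job done as asked, in the order asked, and still so for the second after the job is handed in, while the arm keeps its last pose, push and grip.
It also fails if it takes over 54 s, if anything falls off the work surface, if the arm or the gripper's body presses on something with over 40 N, if the wrist force passes 120 N, or if a joint passes its speed limit or range.

## Working session

There is one attempt and no reset: what is moved stays moved. The work goes in short steps, Python scripts to look and compute and a tool call to move; the robot and the scene stay as the last step left them, time stands still between calls to the robot, and variables do not carry over. Pictures are saved under pics/ and viewed, at most 10 in all, crops included, and the job is handed in when it is done.

Besides the shell and the picture viewer there is one more tool, called after "Request:" by a JSON object that holds its "method" and its "body". send_rows: Moves the arm, as the interface text tells. Shift numbers are shares of 800 mm and turn numbers shares of 90 degrees, none past 1 either way. Its arguments: {"type":"object","properties":{"deltas":{"type":"array","items":{"type":"array"}},"gripper":{"type":"number"}},"required":["deltas"]}

```bash
ls; mkdir -p pics; cat > h.py <<'E'
from plant import ctrl
import cv2, numpy as np
def cam(p):
    f=240/np.tan(np.radians(p["vertical_fov"])/2)
    R=cv2.Rodrigues(np.array(p["rvec"],float))[0]; t=np.array(p["tvec"],float).ravel()
    return f,R,t
def ray(p,u,v):
    f,R,t=cam(p); d=np.array([(u-p["cx"])/f,(v-p["cy"])/f]); s=d.copy()
    for _ in range(30): s=d/(1+p["k1"]*(s@s))
    return -R.T@t, R.T@np.array([s[0],s[1],1.])
def at_z(p,u,v,z):
    c,d=ray(p,u,v); return c+d*(z-c[2])/d[2]
def proj(p,X):
    f,R,t=cam(p); x=R@np.array(X,float)+t; s=x[:2]/x[2]; s=s*(1+p["k1"]*(s@s))
    return f*s+[p["cx"],p["cy"]]
def tri(rs):
    A=np.zeros((3,3));b=np.zeros(3)
    for c,d in rs:
        d=d/np.linalg.norm(d);P=np.eye(3)-np.outer(d,d);A+=P;b+=P@c
    X=np.linalg.solve(A,b)
    return X,[np.linalg.norm(np.cross(X-c,d/np.linalg.norm(d))) for c,d in rs]
def save(p,n): cv2.imwrite("pics/"+n,p["color"][:,:,::-1])
E
python3 - <<'E'
from h import *
np.set_printoptions(precision=4,suppress=True)
o=ctrl.get_obs(); print(o)
ps={n:ctrl.snapshot(n) for n in("side","top")}
print(*[(n,p["vertical_fov"],p["k1"],-cam(p)[1].T@cam(p)[2]) for n,p in ps.items()])
for n,p in ps.items(): save(p,n+"0.png")
for th in["stand","basket_band","basket_floor","rod_head","rod_tip","rod_block","lower_bush","sample_jar","funnel"]:
    for n,p in ps.items():
        r=ctrl.boxes_of(p,th)
        print(th,n,[(round(q["conf"],2),np.round(np.array(q["xy"])*[640,480],1)) for q in r[:3]])
E
```

```text
pics
{'clock': 0.0, 'joint_pos': array([-52.1328,  20.5915,   0.631 ,  -0.0204, -70.1359, -16.5081]), 'qvel': array([-0.0433, -0.0658, -0.0419,  0.0196,  0.0084,  0.0949]), 'tau': array([ -0.0006, -58.2717,  29.3053,   6.9971,   0.0068,  -0.0002]), 'tool_pos': array([ 0.2457, -0.6283,  0.2912]), 'orientation': array([ 179.9021,   -0.0091, -158.6478]), 'force': array([-0.8552,  0.1483,  0.8581]), 'moment': array([ 0.0021, -0.0523, -0.0236]), 'gripper_force': 0.0, 'opening': 0.0876252522743954}
('side', 51.20226061675372, -0.04875041883901572, array([0.0771, 0.7101, 0.7907])) ('top', 49.87833305072472, -0.05156257797980845, array([ 0.2444, -0.0299,  1.4225]))
stand side [(0.61, array([306.2, 249.3])), (0.55, array([393.7, 226.2]))]
stand top [(0.77, array([323.2, 223.9]))]
basket_band side [(0.75, array([391.6, 226.7]))]
basket_band top [(0.74, array([385.6, 275.3]))]
basket_floor side [(0.77, array([391.7, 226.1]))]
basket_floor top [(0.93, array([387.4, 274.2]))]
rod_head side [(0.9, array([289.4, 303.5])), (0.62, array([365.7, 290.4]))]
rod_head top [(0.4, array([225.3, 256.4]))]
rod_tip side [(0.69, array([287.8, 302.4]))]
rod_tip top [(0.65, array([225.6, 259.7]))]
rod_block side [(0.56, array([290.5, 342.8]))]
rod_block top [(0.74, array([236.2, 260.9]))]
lower_bush side [(0.65, array([302.9, 243. ]))]
lower_bush top [(0.69, array([325.2, 219.8])), (0.31, array([386.9, 191.8]))]
sample_jar side [(0.76, array([316. , 196.6])), (0.51, array([392.7, 205.5]))]
sample_jar top [(0.72, array([385.7, 191.4]))]
funnel side [(0.82, array([427.6, 270.4]))]
funnel top []
```

View pics/side0.png

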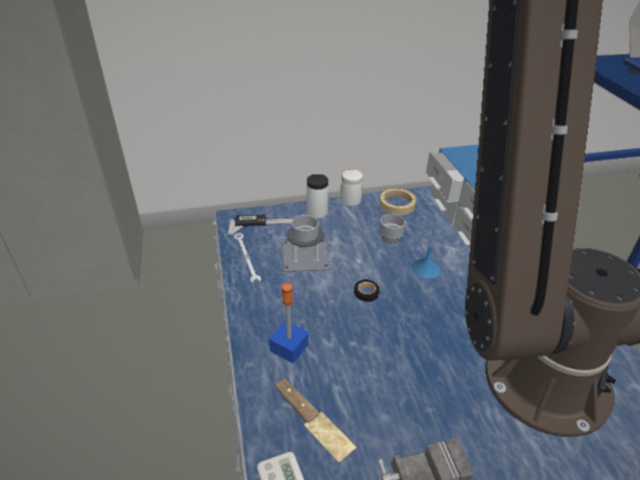

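View pics/top0.png

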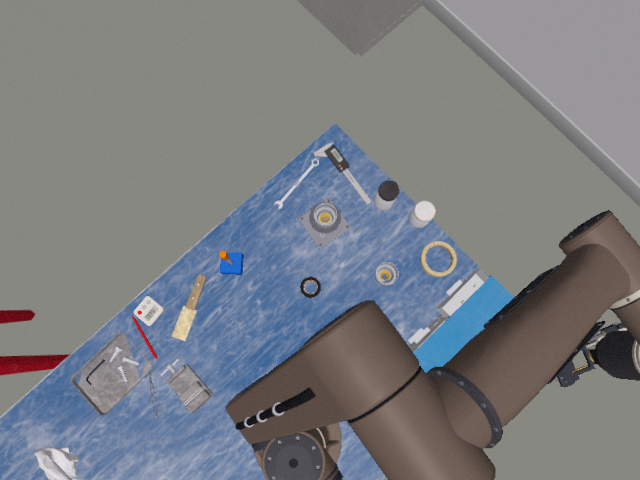

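The pictures show the stand at top (325,220)/side (305,240), the loose basket at top (387,273)/side (391,228), and the rod at side (288,294)/top (224,255). Next I'll measure them from the masks and an enlarged view.

```bash
cat >> h.py <<'E'
from scipy.optimize import minimize
def ring(c,z,r,n=48):
    a=np.linspace(0,2*np.pi,n,endpoint=False); return [(c[0]+r*np.cos(t),c[1]+r*np.sin(t),z) for t in a]
def fit(obs,model,x0):
    # obs: list of (pic,mask); model(x)-> list of convex point sets; soft IoU at 4x
    def cost(x):
        s=0
        for p,m in obs:
            ys,xs=np.nonzero(m); a=np.array([xs.min()-12,ys.min()-12]); b=np.array([xs.max()+12,ys.max()+12]);k=6
            w=(b-a)*k; im=np.zeros((w[1],w[0]),np.uint8)
            for pts in model(x):
                q=np.array([proj(p,X) for X in pts]); h=cv2.convexHull(((q+.5-a)*k*16).astype(np.int32))
                cv2.fillConvexPoly(im,h,255,shift=4)
            mm=cv2.resize(m[a[1]:b[1],a[0]:b[0]].astype(np.uint8)*255,tuple(int(i) for i in w),interpolation=cv2.INTER_NEAREST)
            s+=1-np.sum(im&mm)/np.sum(im|mm)
        return s/len(obs)
    r=minimize(cost,x0,method="Nelder-Mead",options=dict(initial_simplex=[np.array(x0)+d for d in np.vstack([np.zeros(len(x0)),np.eye(len(x0))*.008])],xatol=1e-4,fatol=1e-4))
    return r.x,r.fun
def mask(p,th,near=None):
    r=ctrl.cut_out(p,th)
    if near is not None: r=[q for q in r if np.hypot(*(np.array(q["xy"])*[640,480]-near))<15]
    return r[0]["pixels"] if r else None
def basket(z0): return lambda x:[ring(x,z0,.0215)+ring(x,z0+.028,.025),ring(x,z0+.028,.031)+ring(x,z0+.06,.031)]
def knob(zt): return lambda x:[ring(x,zt,.0095)+ring(x,zt-.042,.0095)]
E
python3 - <<'E'
from h import *
np.set_printoptions(precision=4,suppress=True)
ps={n:ctrl.snapshot(n) for n in("side","top")}
S,T=ps["side"],ps["top"]
print("basket rough",at_z(T,387,273,.06),"stand",at_z(T,325,218,.1))
mb=[(S,mask(S,"basket_band",(391,228))),(T,mask(T,"basket_band",(387,273)))]
mb=[o for o in mb if o[1] is not None]
x0=at_z(T,387,273,.05)[:2]
for o in mb: print("basket",fit([o],basket(0),x0))
print("basket both",fit(mb,basket(0),x0))
# knob by colour
ko=[]
for n,p in ps.items():
    c=p["color"].astype(int); m=(c[...,0]>150)&(c[...,0]-c[...,2]>90)&(c[...,1]<130)&(c[...,0]-c[...,1]>70)
    k,l,st,ce=cv2.connectedComponentsWithStats(m.astype(np.uint8)); i=1+np.argmax(st[1:,4]); print(n,st[i],ce[i]); ko.append((p,l==i))
    if n=="side": zr=ray(p,*ce[i])
    else: X,e=tri([zr,ray(p,*ce[i])]); print("knob tri",X,e)
# rod tip 5 mm above table (block hole 35 of 40): knob top .172
for o in ko: print("knob",fit([o],knob(.172),X[:2]))
bm=[]
for n,p,q in(("side",S,(290,342)),("top",T,(233,262))):
    r=ctrl.cut_out(p,"rod_block"); 
    if r: print("block",n,at_z(p,*(np.array(r[0]["xy"])*[640,480]),.02),r[0]["conf"])
# enlarge
def crop(p,u,v,w): 
    return cv2.resize(p["color"][v-w:v+w,u-w:u+w,::-1],(390,390),interpolation=cv2.INTER_CUBIC) 
a=np.hstack([crop(S,305,240,33),crop(T,325,220,33)]);cv2.imwrite("pics/st.png",a)
E
```

```text
basket rough [ 0.4392 -0.2263  0.06  ] stand [ 0.5738 -0.0557  0.1   ]
basket (array([ 0.4402, -0.2228]), np.float64(0.11746254488422969))
basket (array([ 0.439 , -0.2272]), np.float64(0.1596911105871257))
basket both (array([ 0.4401, -0.2255]), np.float64(0.14704522577666185))
side [282 284  10   7  56] [286.7679 286.8929]
top [132 316  25  43 111] [144.5315 338.027 ]
knob tri [0.2904 0.3359 0.3587] [np.float64(0.05268116741812199), np.float64(0.05268116741812177)]
knob (array([0.2904, 0.3359]), np.float64(1.0))
knob (array([0.2904, 0.3359]), np.float64(1.0))
block side [0.4525 0.2014 0.02  ] 0.75
block top [0.457  0.1871 0.02  ] 0.56
```

View pics/st.png

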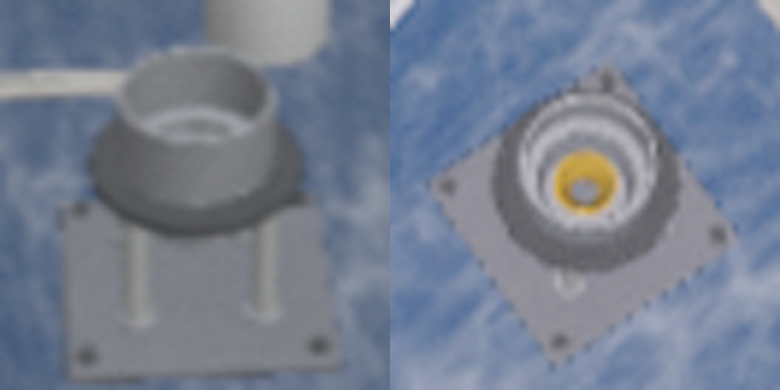

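The enlarged view shows the rim, brass bush and plate corners of the stand clearly (rim centre at about side (304.8,222.3), top (325.2,214.1)).

```bash
python3 - <<'E'
from h import *
np.set_printoptions(precision=4,suppress=True)
ps={n:ctrl.snapshot(n) for n in("side","top")}
S,T=ps["side"],ps["top"]
print("rim top",at_z(T,325.2,214.1,.102),"rim side",at_z(S,304.8,222.3,.102),"bush top",at_z(T,324.7,217.3,.062))
co=np.array([[607,62],[738,233],[555,365],[430,183]],float)-[390,0]; co=co/5.909+[291.5,186.5]
P=np.array([at_z(T,*c,.008) for c in co]); print("plate",P.mean(0),[np.linalg.norm(P[i]-P[i-1]) for i in range(4)])
z=[]
for n,p,q in(("side",S,(288,295)),("top",T,(224,256))):
    h=cv2.cvtColor(p["color"],cv2.COLOR_RGB2HSV); m=(((h[...,0]<14)|(h[...,0]>172))&(h[...,1]>140)&(h[...,2]>90))
    w=np.zeros_like(m); w[q[1]-18:q[1]+18,q[0]-14:q[0]+14]=1; m&=w
    ys,xs=np.nonzero(m); c=(xs.mean(),ys.mean()); print(n,m.sum(),c,xs.min(),xs.max(),ys.min(),ys.max())
    z.append(ray(p,*c)); print("knob",fit([(p,m)],knob(.172),at_z(p,*c,.151)[:2]))
print("tri",tri(z))
for n,p,q in(("side",S,(290,342)),("top",T,(233,262))):
    h=cv2.cvtColor(p["color"],cv2.COLOR_RGB2HSV); m=(h[...,0]>108)&(h[...,0]<125)&(h[...,1]>215)&(h[...,2]>70)
    w=np.zeros_like(m); w[q[1]-25:q[1]+25,q[0]-25:q[0]+25]=1; m&=w
    ys,xs=np.nonzero(m); print("block",n,m.sum(),xs.min(),xs.max(),ys.min(),ys.max(),at_z(p,xs.mean(),ys.mean(),.025))
r,_=0,0
def crop(p,u,v,w): return cv2.resize(p["color"][v-w:v+w,u-w:u+w,::-1],(390,300 if 0 else 390),interpolation=cv2.INTER_CUBIC)
cv2.imwrite("pics/b.png",np.hstack([crop(S,391,228,25),crop(T,387,273,25)]))
E
```

```text
rim top [ 0.5839 -0.0558  0.102 ] rim side [ 0.5842 -0.0524  0.102 ] bush top [ 0.5852 -0.0555  0.062 ]
plate [ 0.5849 -0.0553  0.008 ] [np.float64(0.10403896977008913), np.float64(0.1047202298570591), np.float64(0.10826636109437145), np.float64(0.10651314223212084)]
side 174 (np.float64(287.08045977011494), np.float64(293.9022988505747)) 282 291 284 305
knob (array([0.4582, 0.1966]), np.float64(0.2864790978471352))
top 7 (np.float64(223.71428571428572), np.float64(255.57142857142858)) 219 227 251 258
knob (array([0.4565, 0.1968]), np.float64(0.9091891891891892))
tri (array([0.4565, 0.1962, 0.15  ]), [np.float64(0.0013096467351363223), np.float64(0.0013096467351363214)])Traceback (most recent call last):
  File "<stdin>", line 18, in <module>
    return umr_minimum(a, axis, None, out, keepdims, initial, where)
ValueError: zero-size array to reduction operation minimum which has no identity
```

Estimates: basket (0.440,-0.226), stand (0.585,-0.055), rod (0.4575,0.196); these agree with the heights and sizes given. I'll set out for the basket with yaw -90, so the fingers lie along x and clear the furniture.

Request:
{"method": "send_rows", "body": {"deltas": [[[-0.025,0.023,0],-0.05],[[-0.06,0.056,0],-0.12],[[-0.097,0.09,0],-0.19],[[-0.134,0.124,0],-0.26],[[-0.17,0.158,0],-0.33]], "gripper": 1}}

```text
clock: 1.82
tool_pos: [0.3268, -0.4598, 0.2921]
orientation: [-180.0, -0.0, -128.7]
force: [2.0, -0.3, 0.7]
opening: 0.088
gripper_force: 0.0
```

Request:
{"method": "send_rows", "body": {"deltas": [[[-0.05,0.012,0],-0.07],[[-0.1,0.024,0.01],-0.145],[[-0.15,0.036,0.03],-0.22],[[-0.2,0.048,0.05],-0.295],[[-0.24,0.057,0.07],-0.37]]}}

```text
clock: 2.23
tool_pos: [0.4124, -0.2816, 0.2367]
orientation: [-179.9, -0.0, -95.3]
force: [1.4, 0.1, 0.5]
opening: 0.0876
gripper_force: 0.0
```

```bash
cat >> h.py <<'E'
def shares(target,yaw,tp=None,ty=None):
    o=ctrl.get_obs(); p=o["tool_pos"] if tp is None else np.array(tp); y0=o["orientation"][2] if ty is None else ty; y=np.radians(y0)
    d=np.array(target)-p; c,s=np.cos(y),np.sin(y)
    print("t",round(o["clock"],2),"pose",np.round(p,4),np.round(o["orientation"],2),"shares",np.round([(d[0]*c+d[1]*s)/.8,(d[0]*s-d[1]*c)/.8,-d[2]/.8],4),"turn",np.round(-(yaw-y0)/90,4))
E
python3 -c "
from h import *
shares([.44,-.226,.2],-90)"
```

```text
t 2.23 pose [ 0.4124 -0.2816  0.2367] [-1.7986e+02 -3.0000e-02 -9.5290e+01] shares [-0.0724 -0.0279  0.0458] turn -0.0588
```

Request:
{"method": "send_rows", "body": {"deltas": [[[-0.03,-0.011,0.015],-0.03],[[-0.055,-0.021,0.033],-0.0588],[[-0.0724,-0.0279,0.0458],-0.0588],[[-0.0724,-0.0279,0.0458],-0.0588],[[-0.0724,-0.0279,0.0458],-0.0588]]}}

```text
clock: 2.65
tool_pos: [0.4397, -0.2274, 0.1993]
orientation: [179.9, -0.0, -90.2]
force: [0.6, -0.2, -0.1]
opening: 0.0874
gripper_force: 0.0
```

```bash
python3 - <<'E'
from h import *
S=ctrl.snapshot("side");T=ctrl.snapshot("top")
shares([.44,-.226,.095],-90)
def crop(p,u,v,w): return cv2.resize(p["color"][v-w:v+w,u-w:u+w,::-1],(390,390),interpolation=cv2.INTER_CUBIC)
cv2.imwrite("pics/b.png",np.hstack([crop(S,391,215,40),crop(T,387,273,40)]))
for p in(S,T):
  m=mask(p,"basket_band")
  if m is not None: print(m.sum(),fit([(p,m)],basket(0),[.44,-.226]))
E
```

```text
t 2.75 pose [ 0.4397 -0.2284  0.2001] [-1.7997e+02 -2.0000e-02 -9.0350e+01] shares [-0.003  -0.0004  0.1314] turn -0.0039
609 (array([ 0.44080078, -0.22420368]), np.float64(0.09342818147979648))
227 (array([ 0.44032506, -0.22527028]), np.float64(0.536943231441048))
```

View pics/b.png

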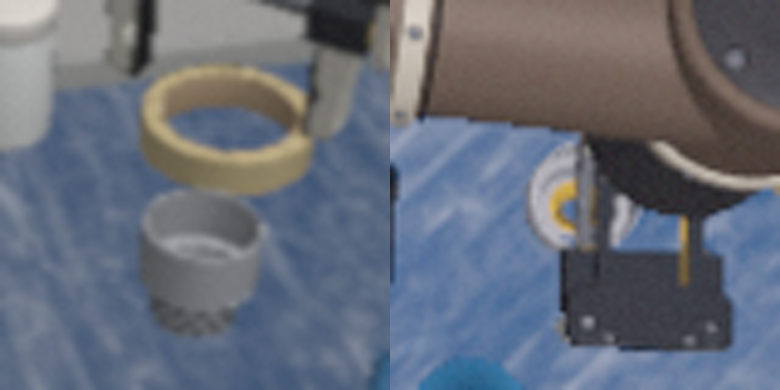

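The side view shows the basket unobstructed between the fingers at about (391,226); the top view has it partly under the gripper. I'll check the projection of the fingertips.

```bash
python3 - <<'E'
from h import *
S=ctrl.snapshot("side")
for x in(.44-.044,.44-.065,.44+.044,.44+.065): print(x,(proj(S,[x,-.227,.134])-[351,175])*390/80)
print((proj(S,[.44,-.225,.06])-[351,175])*390/80, np.array([ctrl.get_obs()["tool_pos"] for _ in range(3)]))
E
```

```text
0.396 [305.18513261 122.82473508]
0.375 [345.92676793 136.66706456]
0.484 [140.40646591  66.95113756]
0.505 [102.4625199   54.11017341]
[203.74303625 219.05307775] [[ 0.43947479 -0.22869354  0.20013582]
 [ 0.43947479 -0.22869354  0.20013582]
 [ 0.43947479 -0.22869354  0.20013582]]
```

Matches. Descend to grasp.

Request:
{"method": "send_rows", "body": {"deltas": [[[-0.001,-0.0004,0.025],0],[[-0.003,-0.0004,0.06],0],[[-0.003,-0.0004,0.095],0],[[-0.003,-0.0004,0.12],0],[[-0.003,-0.0004,0.13],0]]}}

```text
clock: 3.32
tool_pos: [0.4383, -0.2259, 0.0933]
orientation: [179.8, 0.0, -90.4]
force: [-1.4, -0.0, 0.1]
opening: 0.0876
gripper_force: 0.0
```

Request:
{"method": "send_rows", "body": {"deltas": [[[0,0,0],0],[[0,0,0],0],[[0,0,0],0],[[0,0,0],0],[[0,0,0],0]], "gripper": 0.5}}

```text
clock: 3.73
tool_pos: [0.4406, -0.2257, 0.0968]
orientation: [-179.9, -0.0, -90.3]
force: [-0.5, -0.1, 5.1]
opening: 0.0606
gripper_force: 29.9
```

Request:
{"method": "send_rows", "body": {"deltas": [[[0,0,0],0],[[0,0,0],0],[[0,0,0],0],[[0,0,0],0],[[0,0,0],0]]}}

```text
clock: 4.15
tool_pos: [0.4406, -0.2257, 0.0967]
orientation: [-179.9, -0.0, -90.3]
force: [-0.6, 0.3, 7.1]
opening: 0.061
gripper_force: 29.9
```

Request:
{"method": "send_rows", "body": {"deltas": [[[0,0,-0.02],0],[[0,0,-0.06],0],[[0,0,-0.1],0],[[0,0,-0.14],0],[[0,0,-0.17],0]]}}

```text
clock: 4.57
tool_pos: [0.4401, -0.2256, 0.2346]
orientation: [-179.8, -0.0, -90.3]
force: [1.2, -0.0, -1.8]
opening: 0.0606
gripper_force: 29.9
```

Request:
{"method": "send_rows", "body": {"deltas": [[[-0.02,-0.017,0],0],[[-0.05,-0.042,0],0],[[-0.085,-0.071,0],0],[[-0.12,-0.1,0],0],[[-0.15,-0.125,0],0]]}}

```text
clock: 4.98
tool_pos: [0.5416, -0.1045, 0.2321]
orientation: [-179.9, 0.0, -90.4]
force: [-0.2, 0.2, -1.6]
opening: 0.0608
gripper_force: 29.9
```

Request:
{"method": "send_rows", "body": {"deltas": [[[-0.025,-0.022,0],0],[[-0.05,-0.044,0],0],[[-0.0644,-0.0544,0],0],[[-0.0644,-0.0544,0],0],[[-0.0644,-0.0544,0],0]]}}

```text
clock: 5.4
tool_pos: [0.5842, -0.0544, 0.2312]
orientation: [179.9, 0.0, -90.3]
force: [-0.2, -0.6, -1.5]
opening: 0.0604
gripper_force: 29.9
```

```bash
python3 - <<'E'
from h import *
S=ctrl.snapshot("side");T=ctrl.snapshot("top")
shares([.585,-.055,.171],-90)
def crop(p,u,v,w): return cv2.resize(p["color"][v-w:v+w,u-w:u+w,::-1],(390,390),interpolation=cv2.INTER_CUBIC)
cv2.imwrite("pics/c.png",np.hstack([crop(S,305,220,40),crop(T,325,215,40)]))
print("proj side rims:",[(proj(S,X)-[265,180])*390/80 for X in([.585,-.055,.102],[.585,-.055,.042+.1])])
m=mask(S,"basket_band")
if m is not None: z=ctrl.get_obs()["tool_pos"][2]-.0967; print(m.sum(),z,fit([(S,m)],basket(z),[.585,-.055]))
E
```

```text
t 5.5 pose [ 0.5837 -0.0554  0.2315] [179.96   0.   -90.37] shares [-0.0005 -0.0017  0.0756] turn -0.0041
proj side rims: [array([195.72018238, 202.82779019]), array([195.36408529, 133.11623861])]
721 0.13491208501754992 (array([ 0.58213654, -0.04944907]), np.float64(0.1758061401815022))
```

View pics/c.png

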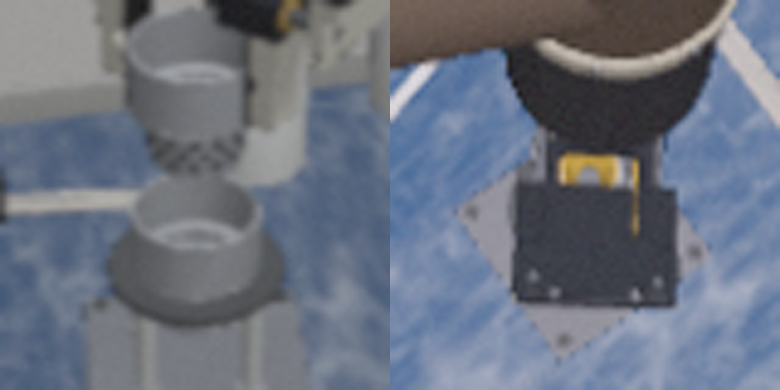

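The side view shows the held basket centred over the lower one (foot centre column ≈197, lower rim ≈197.5 in the crop). Small correction, then lower.

Request:
{"method": "send_rows", "body": {"deltas": [[[-0.0014,-0.0016,0.01],0],[[-0.0014,-0.0016,0.025],0],[[-0.0014,-0.0016,0.04],0],[[-0.0014,-0.0016,0.05],0],[[-0.0014,-0.0016,0.055],0]]}}

```text
clock: 5.97
tool_pos: [0.5848, -0.0543, 0.186]
orientation: [179.9, -0.0, -90.4]
force: [0.1, -1.0, -0.6]
opening: 0.0605
gripper_force: 29.9
```

Request:
{"method": "send_rows", "body": {"deltas": [[[0,0,0.005],0],[[0,0,0.01],0],[[0,0,0.014],0],[[0,0,0.017],0],[[0,0,0.019],0]]}}

```text
clock: 6.38
tool_pos: [0.5858, -0.0538, 0.1722]
orientation: [-180.0, 0.0, -90.3]
force: [0.8, -0.1, -0.8]
opening: 0.0608
gripper_force: 29.9
```

```bash
python3 - <<'E'
from h import *
o=ctrl.get_obs();print(o["force"],o["moment"])
S=ctrl.snapshot("side")
shares([.585,-.0545,.1707],-90)
print("proj rims:",[(proj(S,X)-[265,170])*390/80 for X in([.585,-.0545,.102],[.585,-.0545,.134])])
cv2.imwrite("pics/d.png",cv2.resize(S["color"][170:250,265:345,::-1],(390,390),interpolation=cv2.INTER_CUBIC))
E
```

```text
[ 0.81481142 -0.0505338  -0.8077955 ] [0.05563535 0.05932853 0.00147782]
t 6.43 pose [ 0.5857 -0.0537  0.172 ] [179.99   0.   -90.35] shares [0.001  0.0008 0.0016] turn -0.0039
proj rims: [array([195.13368442, 252.11304247]), array([194.8390317, 196.5842708])]
```

View pics/d.png

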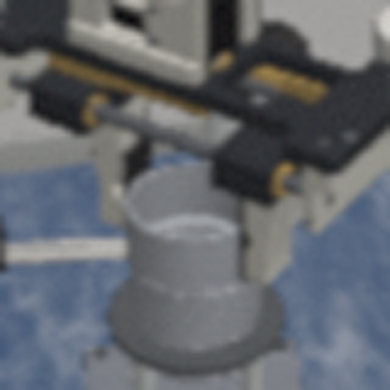

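Foot is inside the lower band with no contact force, and the bands nearly meet. Lower the last couple of millimetres.

Request:
{"method": "send_rows", "body": {"deltas": [[[0,0,0.0006],0],[[0,0,0.0012],0],[[0,0,0.0018],0],[[0,0,0.0024],0],[[0,0,0.0024],0]]}}

```text
clock: 6.85
tool_pos: [0.5859, -0.0538, 0.1708]
orientation: [-180.0, -0.0, -90.3]
force: [-1.3, 0.3, 1.4]
opening: 0.0604
gripper_force: 29.9
```

Request:
{"method": "send_rows", "body": {"deltas": [[[0,0,0.0005],0],[[0,0,0.001],0],[[0,0,0.0015],0],[[0,0,0.0015],0],[[0,0,0.0015],0]]}}

```text
clock: 7.27
tool_pos: [0.5859, -0.0538, 0.1707]
orientation: [-179.9, -0.0, -90.3]
force: [-5.5, 1.8, 11.0]
opening: 0.0606
gripper_force: 29.9
```

Seated: contact at exactly the expected height. Release.

Request:
{"method": "send_rows", "body": {"deltas": [[[0,0,-0.001],0],[[0,0,-0.001],0],[[0,0,-0.001],0],[[0,0,-0.001],0],[[0,0,-0.001],0]], "gripper": 1}}

```text
clock: 7.68
tool_pos: [0.5857, -0.0538, 0.1698]
orientation: [180.0, -0.0, -90.3]
force: [0.1, 0.0, -0.4]
opening: 0.0857
gripper_force: 0.0
```

Request:
{"method": "send_rows", "body": {"deltas": [[[0,0,0],0],[[0,0,-0.02],0],[[0,0,-0.05],0],[[0,0,-0.09],0],[[0,0,-0.13],0]]}}

```text
clock: 8.1
tool_pos: [0.5853, -0.0539, 0.2745]
orientation: [179.9, -0.0, -90.4]
force: [1.5, 0.1, 0.1]
opening: 0.0873
gripper_force: 0.0
```

```bash
python3 - <<'E'
from h import *
S=ctrl.snapshot("side");T=ctrl.snapshot("top")
shares([.4575,.196,.27],-90)
q=(288,295)
h=cv2.cvtColor(S["color"],cv2.COLOR_RGB2HSV); m=(((h[...,0]<14)|(h[...,0]>172))&(h[...,1]>140)&(h[...,2]>90)); w=np.zeros_like(m); w[277:313,274:302]=1; m&=w; print(m.sum())
cv2.imwrite("pics/e.png",np.hstack([cv2.resize(x[:,:,::-1],(390,390),interpolation=cv2.INTER_CUBIC) for x in(S["color"][185:265,265:345],T["color"][225:285,195:255])]))
E
```

```text
t 8.2 pose [ 0.5883 -0.0538  0.2799] [-1.7947e+02  2.0000e-02 -9.0300e+01] shares [-0.3114  0.1651  0.0123] turn -0.0033
180
```

View pics/e.png

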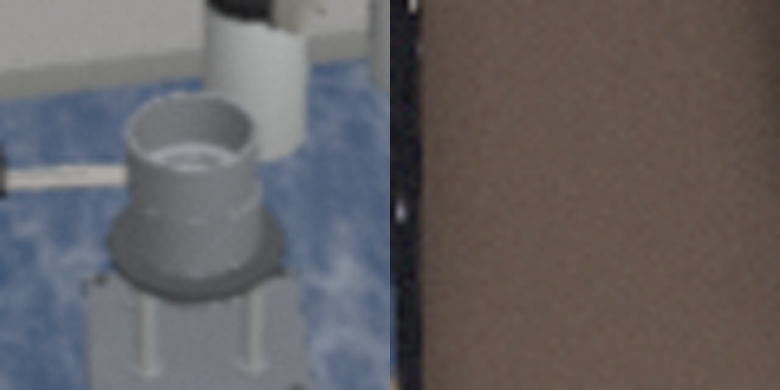

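The side view shows the basket nested, its rim at crop column ≈190 while the lower band is at ≈196, so it may sit 2–3 mm toward +x. I'll measure the edges.

```bash
python3 - <<'E'
from h import *
np.set_printoptions(precision=2,suppress=True)
S=ctrl.snapshot("side")
g=cv2.cvtColor(S["color"],cv2.COLOR_RGB2LAB).astype(float)[...,2]
v0=255-0
# blue-ness contrast: b channel; sub-pixel crossing of half level on each side per row
for v in range(212,238):
    r=g[v]; mid=np.median(r[298:312])
    L=np.median(r[280:287]); R=np.median(r[325:332])
    def cross(us,bg):
        lv=(mid+bg)/2
        for a,b in zip(us[:-1],us[1:]):
            if (r[a]-lv)*(r[b]-lv)<=0: return a+(b-a)*(r[a]-lv)/(r[a]-r[b])
    a=cross(range(304,280,-1),L); b=cross(range(304,332),R)
    print(v,a,b,None if None in(a,b) else ((a+b)/2,b-a))
for z in(.134,.12,.106,.1,.09,.08): print(z,proj(S,[.585,-.054,z]),"front",proj(S,[.585-.01,-.054+.029,z]))
print("px per m x",proj(S,[.595,-.054,.12])-proj(S,[.585,-.054,.12]),"y",proj(S,[.585,-.044,.12])-proj(S,[.585,-.054,.12]))
E
```

```text
212 289.65 327.375 (np.float64(308.5125), np.float64(37.72500000000002))
213 290.0 327.2 (np.float64(308.6), np.float64(37.19999999999999))
214 290.0 326.6 (np.float64(308.3), np.float64(36.60000000000002))
215 290.14285714285717 325.75 (np.float64(307.94642857142856), np.float64(35.60714285714283))
216 290.0 324.8 (np.float64(307.4), np.float64(34.80000000000001))
217 290.1666666666667 323.8333333333333 (np.float64(307.0), np.float64(33.66666666666663))
218 290.1666666666667 318.0 (np.float64(304.08333333333337), np.float64(27.833333333333314))
219 292.25 317.2916666666667 (np.float64(304.77083333333337), np.float64(25.041666666666686))
220 291.0 317.25 (np.float64(304.125), np.float64(26.25))
221 290.5 317.4166666666667 (np.float64(303.95833333333337), np.float64(26.916666666666686))
222 290.25 318.0 (np.float64(304.125), np.float64(27.75))
223 291.5 318.1666666666667 (np.float64(304.83333333333337), np.float64(26.666666666666686))
224 291.17857142857144 318.32142857142856 (np.float64(304.75), np.float64(27.14285714285711))
225 291.35714285714283 318.35714285714283 (np.float64(304.
[... 622 characters left out ...]
333333 (np.float64(304.7416666666667), np.float64(35.68333333333334))
234 286.625 322.65625 (np.float64(304.640625), np.float64(36.03125))
235 286.75 322.64285714285717 (np.float64(304.69642857142856), np.float64(35.89285714285717))
236 286.95 322.46875 (np.float64(304.709375), np.float64(35.51875000000001))
237 287.5 322.2857142857143 (np.float64(304.8928571428571), np.float64(34.78571428571428))
0.134 [304.84 210.43] front [301.38 218.31]
0.12 [304.87 215.47] front [301.43 223.39]
0.106 [304.9  220.42] front [301.49 228.38]
0.1 [304.91 222.52] front [301.51 230.5 ]
0.09 [304.93 226.  ] front [301.55 234.  ]
0.08 [304.95 229.43] front [301.59 237.46]
px per m x [-3.67 -1.42] y [-2.45  2.2 ]
```

The offset is roughly 2 mm. That is within the foot's play, and the light basket will align on the rod. Now to the rod.

Request:
{"method": "send_rows", "body": {"deltas": [[[-0.025,0.013,0],0],[[-0.065,0.034,0],0],[[-0.108,0.057,0],0],[[-0.15,0.08,0],0],[[-0.19,0.1,0],0]]}}

```text
clock: 8.67
tool_pos: [0.5051, 0.0997, 0.273]
orientation: [179.9, -0.0, -90.4]
force: [0.8, 0.8, -0.4]
opening: 0.0876
gripper_force: 0.0
```

Request:
{"method": "send_rows", "body": {"deltas": [[[-0.04,0.021,0],0],[[-0.08,0.042,0],0],[[-0.105,0.055,0],0],[[-0.1214,0.062,0],0],[[-0.1214,0.062,0],0]]}}

```text
clock: 9.08
tool_pos: [0.4565, 0.1981, 0.2733]
orientation: [180.0, -0.0, -90.2]
force: [0.2, -0.1, 0.4]
opening: 0.0876
gripper_force: 0.0
```

```bash
python3 - <<'E'
from h import *
S=ctrl.snapshot("side");T=ctrl.snapshot("top")
shares([.4575,.196,.199],-90)
h=cv2.cvtColor(S["color"],cv2.COLOR_RGB2HSV); m=(((h[...,0]<14)|(h[...,0]>172))&(h[...,1]>140)&(h[...,2]>90)); w=np.zeros_like(m); w[277:313,274:302]=1; m&=w
ys,xs=np.nonzero(m);print(m.sum(),xs.mean(),ys.mean())
print([proj(S,[.4575+dx,.196,.172]) for dx in(-.044,0,.044)], [proj(S,[.4575+dx,.196,.21])-[250,240] for dx in(-.044,0,.044)])
cv2.imwrite("pics/f.png",np.hstack([cv2.resize(x[:,:,::-1],(390,390),interpolation=cv2.INTER_CUBIC) for x in(S["color"][240:330,245:335],T["color"][215:295,190:270])]))
E
```

```text
t 9.18 pose [0.4572 0.1963 0.2733] [ 1.7995e+02 -4.0000e-02 -9.0260e+01] shares [ 0.0004 -0.0004  0.0929] turn -0.0029
179 286.78212290502796 291.85474860335194
[array([307.89434143, 294.64867633]), array([287.04115734, 284.99700596]), array([267.0198942 , 275.71901171])] [array([57.87374896, 38.66716713]), array([36.43603546, 29.0722795 ]), array([15.87975915, 19.86330552])]
```

View pics/f.png

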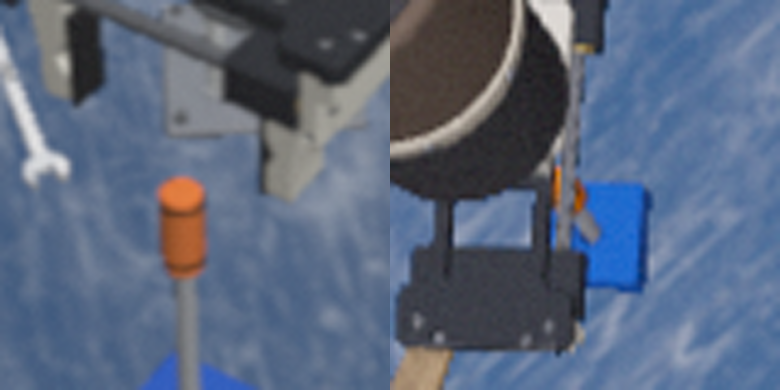

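The side view shows the knob standing centred between the open fingers, its top at about px (286.5,283). I'll refine its y and height once before closing.

```bash
python3 - <<'E'
from h import *
S=ctrl.snapshot("side")
c=S["color"].astype(int); m=(c[...,0]-c[...,2]>40)&(c[...,0]>70); w=np.zeros_like(m); w[277:313,274:302]=1; m&=w
ys,xs=np.nonzero(m);print(m.sum(),xs.mean(),ys.mean(),xs.min(),xs.max(),ys.min(),ys.max())
for zt in(.172,.176): print(zt,fit([(S,m)],knob(zt),[.4575,.196]))
print("centre expected",proj(S,[.4575,.196,.151]))
print("block-top centre guess", [proj(S,[.4575+a,.196+b,.04]) for a,b in((0,0),)])
h=cv2.cvtColor(S["color"],cv2.COLOR_RGB2HSV); m=(c[...,2]>110)&(c[...,0]<60)&(c[...,2]-c[...,1]>50); w=np.zeros_like(m); w[315:370,260:320]=1; m&=w
ys,xs=np.nonzero(m);print("block",m.sum(),xs.min(),xs.max(),ys.min(),ys.max())
def blk(x):
    s,co=np.sin(x[2]*20),np.cos(x[2]*20); q=[(x[0]+.028*(a*co-b*s),x[1]+.028*(a*s+b*co)) for a in(-1,1) for b in(-1,1)]
    return [[(a,b,z) for a,b in q for z in(0,.04)]]
for y0 in(0,.02,.04): print("block fit",fit([(S,m)],blk,[.4575,.196,y0]))
E
```

```text
206 286.74271844660194 291.68446601941747 282 291 281 303
0.172 (array([0.46108509, 0.1932073 ]), np.float64(0.15063001145475374))
0.176 (array([0.4583132 , 0.19710492]), np.float64(0.16127572947296986))
centre expected [287.36290521 293.4276798 ]
block-top centre guess [array([288.92801421, 334.08152805])]
block 921 269 307 322 362
block fit (array([0.45806366, 0.19559755, 0.00139454]), np.float64(0.21478180482139042))
block fit (array([0.458109  , 0.19650253, 0.00201538]), np.float64(0.21363625572727485))
block fit (array([0.45798675, 0.19619035, 0.0797404 ]), np.float64(0.21434667172387634))
```

Request:
{"method": "send_rows", "body": {"deltas": [[[0,-0.0008,0.02],0],[[0,-0.0008,0.045],0],[[0,-0.0008,0.07],0],[[0,-0.0008,0.085],0],[[0,-0.0008,0.0925],0]]}}

```text
clock: 9.65
tool_pos: [0.4579, 0.1944, 0.1979]
orientation: [179.9, -0.1, -90.5]
force: [-0.6, 0.2, -0.0]
opening: 0.0878
gripper_force: 0.0
```

Request:
{"method": "send_rows", "body": {"deltas": [[[0,0,0],0],[[0,0,0],0],[[0,0,0],0],[[0,0,0],0],[[0,0,0],0]], "gripper": 0}}

```text
clock: 10.07
tool_pos: [0.4586, 0.1963, 0.2008]
orientation: [-179.9, 0.1, -90.3]
force: [-0.3, -0.8, -0.4]
opening: 0.0599
gripper_force: 0.0
```

Request:
{"method": "send_rows", "body": {"deltas": [[[0,0,0],0],[[0,0,0],0],[[0,0,0],0],[[0,0,0],0],[[0,0,0],0]]}}

```text
clock: 10.48
tool_pos: [0.4583, 0.1962, 0.2]
orientation: [-180.0, 0.0, -90.3]
force: [-0.0, -0.7, 0.8]
opening: 0.0265
gripper_force: 0.0
```

Request:
{"method": "send_rows", "body": {"deltas": [[[0,0,0],0],[[0,0,0],0],[[0,0,0],0],[[0,0,0],0],[[0,0,0],0]]}}

```text
clock: 10.9
tool_pos: [0.4583, 0.1961, 0.2]
orientation: [180.0, -0.0, -90.4]
force: [-0.4, 0.7, 1.2]
opening: 0.0182
gripper_force: 30.0
```

Request:
{"method": "send_rows", "body": {"deltas": [[[0,0,-0.015],0],[[0,0,-0.05],0],[[0,0,-0.095],0],[[0,0,-0.145],0],[[0,0,-0.19],0]]}}

```text
clock: 11.32
tool_pos: [0.458, 0.1958, 0.3539]
orientation: [180.0, -0.0, -90.3]
force: [0.6, 0.9, -1.7]
opening: 0.0188
gripper_force: 30.0
```

Request:
{"method": "send_rows", "body": {"deltas": [[[0,0,-0.012],0],[[0,0,-0.012],0],[[0.02,-0.01,-0.012],0],[[0.05,-0.025,-0.012],0],[[0.09,-0.045,-0.012],0]]}}

```text
clock: 11.73
tool_pos: [0.4932, 0.1241, 0.36]
orientation: [179.9, -0.0, -90.2]
force: [0.5, -0.3, -0.8]
opening: 0.0184
gripper_force: 30.0
```

```bash
python3 -c "
from h import *
print(ctrl.get_obs()['opening']);shares([.585,-.0548,.362],-90.35)"
```

```text
0.018402447483212795
t 11.73 pose [0.4932 0.1241 0.36  ] [ 1.7989e+02 -1.0000e-02 -9.0200e+01] shares [ 0.2232 -0.1155 -0.0025] turn 0.0016
```

Request:
{"method": "send_rows", "body": {"deltas": [[[0.035,-0.018,0],0],[[0.075,-0.039,0],0],[[0.115,-0.06,0],0],[[0.155,-0.08,0],0],[[0.185,-0.096,0],0]]}}

```text
clock: 12.15
tool_pos: [0.5699, -0.0269, 0.3594]
orientation: [179.8, -0.0, -90.4]
force: [0.4, 0.4, -1.7]
opening: 0.0184
gripper_force: 30.0
```

Request:
{"method": "send_rows", "body": {"deltas": [[[0.02,-0.01,0],0],[[0.0335,-0.017,0],0],[[0.0335,-0.017,0],0],[[0.0335,-0.017,0],0],[[0.0335,-0.017,0],0]]}}

```text
clock: 12.57
tool_pos: [0.5827, -0.0508, 0.3609]
orientation: [179.9, 0.0, -90.3]
force: [0.0, -0.7, -1.2]
opening: 0.0186
gripper_force: 30.0
```

```bash
python3 - <<'E'
from h import *
S=ctrl.snapshot("side");T=ctrl.snapshot("top")
shares([.585,-.0548,.34],-90.35)
o=ctrl.get_obs()["tool_pos"]
print("tip exp crop",(proj(S,[o[0],o[1],o[2]-.195])-[265,150])*390/90,(proj(S,[o[0],o[1],o[2]-.195+.12])-[265,150])*390/90,"bush",(proj(S,[.585,-.0548,.094])-[265,150])*390/90)
cv2.imwrite("pics/g.png",np.hstack([cv2.resize(x[:,:,::-1],(390,390),interpolation=cv2.INTER_CUBIC) for x in(S["color"][150:240,265:355],T["color"][175:255,285:365])]))
E
```

```text
t 12.67 pose [ 0.5828 -0.0505  0.3615] [ 1.800e+02  1.000e-02 -9.028e+01] shares [ 0.0054 -0.0027  0.0269] turn 0.0008
tip exp crop [172.08907111 214.48042759] [170.96412684   4.75605776] bush [173.82816933 322.55217889]
```

View pics/g.png

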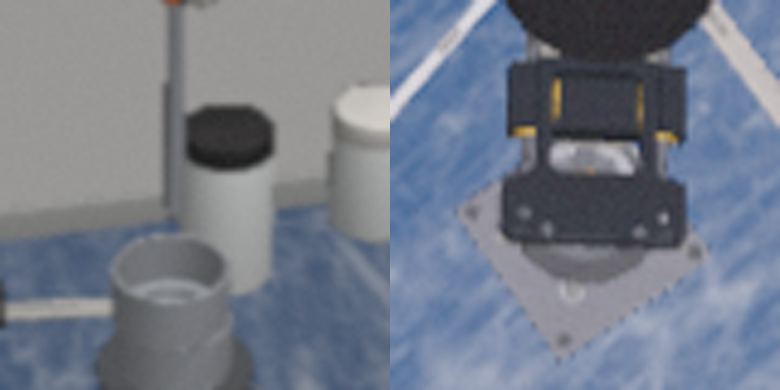

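The side view shows the rod hanging straight over the stack, its tip at crop ≈(175,215), close to the prediction of (172,214). I'll correct the position and check the column at sub-pixel level.

Request:
{"method": "send_rows", "body": {"deltas": [[[0.002,-0.001,0.005],0],[[0.0054,-0.0025,0.01],0],[[0.0054,-0.0025,0.015],0],[[0.0054,-0.0025,0.015],0],[[0.0054,-0.0025,0.015],0]]}}

```text
clock: 13.08
tool_pos: [0.585, -0.0557, 0.3491]
orientation: [180.0, -0.0, -90.3]
force: [-0.5, 0.6, -1.6]
opening: 0.0184
gripper_force: 30.0
```

```bash
python3 - <<'E'
from h import *
S=ctrl.snapshot("side")
shares([.585,-.0548,.34],-90.35); o=ctrl.get_obs(); x,y,z=o["tool_pos"]
c=S["color"].astype(int); print("force",o["force"])
for v in list(range(156,206,3)):
    r=c[v,296:314].sum(1); print(v,r.tolist())
for h in(.0,.02,.06,.1): print(h,proj(S,[x,y,z-.195+h]))
# ring centre rows near widest as the reference of the fixed axis
E
```

```text
t 13.13 pose [ 0.5851 -0.0558  0.3495] [ 1.7998e+02 -1.0000e-02 -9.0350e+01] shares [-0.0012  0.0002  0.0118] turn 0.0
force [-1.15522449 -0.09190859 -1.33435043]
156 [450, 451, 451, 454, 452, 458, 444, 387, 301, 306, 326, 326, 370, 436, 447, 433, 427, 446]
159 [451, 455, 455, 453, 455, 452, 447, 386, 302, 308, 332, 325, 375, 439, 456, 453, 451, 453]
162 [454, 450, 449, 456, 456, 454, 451, 385, 304, 311, 331, 329, 371, 442, 459, 457, 450, 454]
165 [455, 448, 454, 452, 455, 457, 447, 390, 312, 309, 334, 329, 370, 442, 455, 456, 451, 452]
168 [451, 452, 450, 451, 456, 459, 453, 385, 309, 313, 334, 329, 369, 442, 456, 452, 456, 454]
171 [456, 457, 453, 455, 458, 454, 444, 387, 309, 318, 337, 315, 355, 439, 459, 449, 456, 454]
174 [457, 454, 453, 452, 453, 458, 440, 389, 316, 318, 333, 311, 357, 433, 422, 364, 297, 278]
177 [453, 452, 458, 451, 459, 456, 442, 385, 314, 319, 345, 304, 220, 168, 145, 140, 136, 141]
180 [452, 451, 448, 456, 457, 456, 445, 388, 315, 325, 341, 310, 222, 165, 165, 164, 158, 168]
183 [454, 454, 451, 454, 453, 453, 448, 387, 317, 330, 342, 296, 198, 124, 126, 158, 167, 163]
186 [453, 455, 455, 455, 452, 454, 444, 391, 316, 326, 340, 301, 218, 134, 91, 84, 98, 98]
189 [453, 451, 450, 455, 455, 455, 442, 393, 320, 326, 346, 346, 353, 371, 379, 385, 375, 339]
192 [453, 454, 452, 459, 451, 453, 445, 388, 320, 332, 345, 339, 353, 377, 398, 418, 439, 452]
195 [434, 432, 430, 416, 408, 399, 389, 356, 321, 332, 339, 338, 348, 374, 400, 415, 431, 443]
198 [370, 364, 367, 371, 370, 371, 361, 333, 316, 335, 347, 335, 339, 370, 390, 403, 426, 439]
201 [345, 339, 323, 323, 326, 320, 315, 306, 304, 329, 337, 338, 350, 369, 381, 405, 415, 432]
204 [323, 341, 337, 352, 394, 411, 392, 370, 348, 353, 382, 382, 395, 394, 397, 404, 415, 424]
0.0 [305.19616834 202.53597185]
0.02 [305.16022045 195.04275946]
0.06 [305.08686693 179.53916817]
0.1 [305.0115609  163.30939959]
```

The side camera puts the rod about 1 px (2–3 mm) off the fixed ring's axis, toward -y. I'll shift by (+0.5, +2.5) mm and lower to just above the bush flare.

Request:
{"method": "send_rows", "body": {"deltas": [[[-0.0015,-0.0003,0],0],[[-0.0031,-0.0006,0.01],0],[[-0.0031,-0.0006,0.03],0],[[-0.0031,-0.0006,0.05],0],[[-0.0031,-0.0006,0.065],0]]}}

```text
clock: 13.55
tool_pos: [0.5852, -0.0531, 0.2959]
orientation: [179.9, 0.0, -90.4]
force: [-0.3, 1.0, -1.6]
opening: 0.0183
gripper_force: 30.0
```

Request:
{"method": "send_rows", "body": {"deltas": [[[0,0,0],0],[[0,0,0.006],0],[[0,0,0.012],0],[[0,0,0.018],0],[[0,0,0.024],0]]}}

```text
clock: 13.97
tool_pos: [0.5859, -0.0533, 0.2785]
orientation: [-179.9, 0.0, -90.4]
force: [-0.6, 0.9, -2.7]
opening: 0.0186
gripper_force: 30.0
```

Request:
{"method": "send_rows", "body": {"deltas": [[[0,0,0.005],0],[[0,0,0.01],0],[[0,0,0.015],0],[[0,0,0.02],0],[[0,0,0.024],0]]}}

```text
clock: 14.38
tool_pos: [0.5856, -0.0533, 0.2587]
orientation: [180.0, 0.0, -90.4]
force: [-0.5, 0.4, -1.2]
opening: 0.0188
gripper_force: 30.0
```

Request:
{"method": "send_rows", "body": {"deltas": [[[0,0,0.003],0],[[0,0,0.006],0],[[0,0,0.008],0],[[0,0,0.008],0],[[0,0,0.008],0]]}}

```text
clock: 14.8
tool_pos: [0.5857, -0.0533, 0.2528]
orientation: [-180.0, -0.0, -90.3]
force: [0.1, -0.3, -2.0]
opening: 0.0183
gripper_force: 30.0
```

Request:
{"method": "send_rows", "body": {"deltas": [[[0,0,0.002],0],[[0,0,0.004],0],[[0,0,0.006],0],[[0,0,0.008],0],[[0,0,0.008],0]]}}

```text
clock: 15.22
tool_pos: [0.5855, -0.0533, 0.2459]
orientation: [180.0, -0.0, -90.4]
force: [-0.1, -0.1, -1.9]
opening: 0.0183
gripper_force: 30.0
```

Request:
{"method": "send_rows", "body": {"deltas": [[[0,0,0.001],0],[[0,0,0.002],0],[[0,0,0.004],0],[[0,0,0.005],0],[[0,0,0.005],0]]}}

```text
clock: 15.63
tool_pos: [0.5855, -0.0533, 0.2421]
orientation: [180.0, -0.0, -90.4]
force: [0.2, -0.2, -0.9]
opening: 0.0182
gripper_force: 30.0
```

Request:
{"method": "send_rows", "body": {"deltas": [[[0,0,0.002],0],[[0,0,0.004],0],[[0,0,0.006],0],[[0,0,0.008],0],[[0,0,0.01],0]]}}

```text
clock: 16.05
tool_pos: [0.5857, -0.0533, 0.2342]
orientation: [-180.0, 0.0, -90.3]
force: [-0.3, -0.4, -2.0]
opening: 0.0183
gripper_force: 30.0
```

Request:
{"method": "send_rows", "body": {"deltas": [[[0,0,0.003],0],[[0,0,0.006],0],[[0,0,0.009],0],[[0,0,0.012],0],[[0,0,0.0145],0]]}}

```text
clock: 16.47
tool_pos: [0.5857, -0.0532, 0.2225]
orientation: [-180.0, 0.0, -90.3]
force: [0.1, 0.4, -1.0]
opening: 0.0184
gripper_force: 30.0
```

```bash
python3 - <<'E'
from h import *
S=ctrl.snapshot("side"); o=ctrl.get_obs(); print(o["clock"],o["tool_pos"],o["force"],o["moment"],o["opening"],o["gripper_force"])
x,y,z=o["tool_pos"]
k=390/70
print("tip",[(proj(S,[x,y,h])-[270,180])*k for h in(.027,.042)], "knob bottom/top",[(proj(S,[x,y,h])-[270,180])*k for h in(.152,.194)],"rim",(proj(S,[.585,-.054,.134])-[270,180])*k)
cv2.imwrite("pics/h.png",cv2.resize(S["color"][180:280,270:340,::-1],(390,557),interpolation=cv2.INTER_CUBIC))
E
```

```text
16.5167 [ 0.58562777 -0.05323816  0.2221859 ] [ 0.36304691  1.07574019 -2.0449394 ] [ 0.40128771 -0.249521   -0.04281323] 0.01861909427647525 29.99249517917633
tip [array([193.06089446, 373.85120712]), array([192.88926099, 346.66952895])] knob bottom/top [array([191.56952346, 133.27651898]), array([191.03615079,  44.69603297])] rim [194.13326915 169.55768054]
```

View pics/h.png

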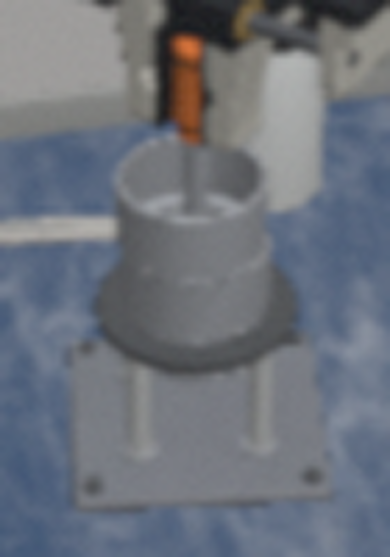

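The final view shows the baskets nested, the rod vertical through them with the knob at the expected height (bottom at crop row ≈140), and only about 2 N at the wrist. Handing in.

```bash
python3 -c "
from plant import ctrl
print(ctrl.close_job())"
```

```text
the job is handed in; nothing more can be done
None
```

Job handed in at about 16.5 s: the loose basket is seated in the lower one, and the rod is held through both bushes with its tip computed at about 15 mm below the lower floor (from the tool height, since the ring hides the tip from the camera).

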